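# Start the centrifuge rotor's lid screw

### The job

The orange-headed screw that holds down the centrifuge rotor's blue lid is standing on its thread without having caught. Turn it backward (anticlockwise from above) just until you find it dropping into the start of the thread, then turn it forward about one full turn from there and no farther, and finish still gripping its head so that it stays started. Leave the other things on the bench alone.

Things in the scene. Friction and masses are not known exactly. Their poses are not given: they have to be found in the camera images.
- rotor: Centrifuge rotor with blue lid, on a stand fixed to the worktop: round, 132 mm across, 62 mm to the flat of the lid. In the middle an aluminium boss, 38 mm across at its foot and 34 at its top, top 75 mm above the worktop, threaded inside (right-handed). Origin at the centre of its underside, z up along the screw's axis. It never moves.
- lid_screw: Captive screw upright in the boss, 0.25 kg: orange knurled round head 36 mm across, 32 tall, black line on top and side, shank 17 across. Origin on the axis at the head's underside (23 to 27 mm above the boss before the drop, about 10 one turn in); z up, x to the black line. It only turns and slides on its upright axis and cannot be lifted out. Turns easily, gripped from above across the head.
- screw_head (a point): Centre of the screw's head, on the axis, 16 mm below its top. Moves up and down with the screw. The thread is coarse, 8 mm a turn, with 1 mm of play; a gripper that turns the head must follow it (2 mm a quarter turn) or slips along it, which does no harm.
- screw_turn (a joint): Turn of the screw in rad, clockwise from above (forward) positive, counted over full turns. 0 is where its thread reaches the end of the boss's thread; it starts between 0.4 and 1.2, lying on top of that thread. Turned backward (anticlockwise) past 0, by some 0.3 to clear the end, it drops. One turn forward of the drop is 6.28.
- screw_depth (a joint): How far down the screw is, in m: 0 on the crest of the thread, 0.001 to 0.0025 at the start; about 0.0085 after the drop (less 0.0013 per rad backward of 0), 0.0165 one turn in; it stops at 0.021. It drops by its own weight: a firm grip slows or stops the fall, which ends when the grip opens; only when fully down can it be turned forward under the thread.
- control_vial_1: Small white vial with a red screw cap, 24 mm across and 45 mm tall, standing; a bystander. Origin at the centre of its underside.
- control_vial_2: Small white vial with a green screw cap, 24 mm across and 45 mm tall, standing; a bystander. Origin at the centre of its underside.
- sample_cup_1: Sample cup with a yellow lid, 59 mm across and 66 mm tall, standing; a bystander. Origin at the centre of its underside.
- stain_bottle_2: Brown bottle with a black cap, 48 mm across and 104 mm tall, standing; a bystander. Origin at the centre of its underside.
- lancet_box: Small white and teal carton, 45 x 62 x 38 mm; a bystander. Origin at the centre of its underside.
- timer: White bench timer with three buttons, 58 x 62 x 18 mm; a bystander. Origin at the centre of its underside.
- sample_pot: Small white lidded pot, 45 mm across and 48 mm tall; a bystander. Origin at the centre of its underside.
Things that resemble listed ones, but are neither listed nor needed, are in the scene too. Of the things shaped like the rotor, the blue one is meant.

How it is judged:
By the outcome, as a careful person would: the job done as asked, in the order asked, and still so for the second after the job is handed in, while the arm keeps its last pose, push and grip.
It also fails if it takes over 64 s, if anything falls off the work surface, if the arm or the gripper's body presses on something with over 40 N, if the wrist force passes 120 N, or if a joint passes its speed limit or range.

### The arm

A 6-joint arm with a two-finger parallel gripper is mounted at the origin on a cart in front of the work surface, level with it; the furniture and walls round the work are solid. World frame = base frame: x ahead of the robot, y to its left, z up, the work surface at z = 0. Lengths are in mm, angles in rad, forces in N, time in s.
With the tool pointing down it reaches from about 400 to 825 mm from the base axis. Payload 7 kg.
Tool frame: the origin (TCP) lies at the very end of the fingers, on their centre line; the grasp point (between the pads) lies bot.pinch_z behind it (bot.pinch_z is the distance from the TCP to the grasp point, in mm); z points along the fingers, y is the line along which they close (so a half turn about z gives the same grasp; the last joint's range is limited). The gripper opens to 85 mm and grips with 20 to 120 N. Pads are 22 mm wide; open, the fingers measure 114 mm over their backs; the gripper's body (76 mm by 85 mm) begins 54 mm behind the grasp point. The pads swing forward as they close: fully open they stand 13 mm farther back than shut.
Start: joints at [1.392, 0.359, 0.012, 0, -1.224, -0.288], TCP at [303.775, 602.757, 231.302] pointing down, gripper open.
Joint ranges: [-3.07, 3.07], [-1.43, 2.12], [-1.02, 1.25], [-3.03, 1.67], [-3.05, -0], [-3.03, 3.03]. Speed limits (rad/s): [2.39, 2.39, 3.01, 3.14, 3.14, 3.14].

### API

Orientations are given as [roll, pitch, yaw] about the fixed x, y, z axes, in that order (R = Rz(yaw) Ry(pitch) Rx(roll)).
In Python, from bench import monitor, grab_frame, camera_model, order, spot_in, mark_of, bot gives the robot as it stands.
- The arm moves only by the tool arm_command, never from a script. Its argument "rows" is a list that holds one entry, the list of rows, each a list of 7 numbers: the shift along the world's x, y, z in mm, then the turn, a rotation vector about the world's x, y, z in degrees, then the closure in counts, from 0 (fully open) to 255 (shut). In form: [[[dx, dy, dz, rx, ry, rz, gripper], ...]]. A call has 1 to 12 rows; each row shifts and turns the commanded pose from where the row before left it; what a row does not reach is not made up. A row lasts 1/10 s, in which the tool goes at most 50 mm and 8.59 degrees, less where a joint would pass 70% of its speed; a pose out of reach is approached as far as the arm can. A call with a gripper value outside its range is refused whole. The fingers move at their own pace and stop on an object; the grip force is fixed at half the most. Time passes only in rows, so rows that do not move let the fingers close. It gives the time, the measured TCP pose, the force, the opening and the grip force at its end, in the units of the state.
- monitor.state(): the state, without advancing time (a new reading comes with each control period).
- grab_frame(name): name is "side" or "top"; returns the picture (384x512x3 uint8, red, green, blue); there is no depth.
- camera_model(name): a dict with "fov_y" (degrees; the focal length in pixels is half the picture's height over the tangent of half this angle, whatever the lens; pixels are square), "cx", "cy" (the principal point, pixels), "k1" (the pictures are not rectified: a ray, as slopes to the right and down, at radius r is drawn at 1 + k1 r^2 times it, then the intrinsics apply), "cam_to_world" (4x4, takes a point from camera to world coordinates). Camera axes: x right, y down, z forward; pixel columns grow to the right and rows downward; lengths in mm; the calibration is good to about 2 mm. A picture is of the moment at which its call begins. camera_model takes no time and is no camera call.
- order.finish_job(): hands the job in; it is judged then, once.
Trained networks look in the newest picture that a camera, given by its name, has taken for a name from the list of things; names that differ only in an ending like _2 or _b are one class to them, and where a whole thing is asked for, a point or a joint stands for the part that bears it (a point fixed in the world has none). Each returns a list of dicts, best first, with "conf" (0 to 1); they miss things now and then, are a little off and sometimes report something else, mostly with a low value. They report only what shows in the picture. A call takes as long as a camera call. They do not tell look-alikes from the thing itself.
- spot_in(camera, query): "point" ([x, y, z] in mm, in world coordinates, good to about 4 mm: the middle of the surface that is visible of it).
- mark_of(camera, query): "point" ([x, y, z] in mm, in world coordinates, good to about 4 mm: a listed point, or the origin of a listed thing).
The state is a dict: "time": time; "q": joint angles; "joint_vel": joint speeds; "joint_efforts": joint torques, N m; "eef_pos": TCP position; "ee_rot": TCP orientation; "wrist_force": force on the tool from outside, world axes, zero at the start; "ft_torque": the same for the moment, N m; "width": finger opening in mm; "finger_force": force on a finger pad.
Only numpy, scipy, OpenCV 4.12 (cv2) and the standard library are available. Lean on these libraries where they do the work, as an engineer would, in place of code of your own. Each camera call takes 0.05 s, during which the arm holds its last target. There are 200 camera calls.

## Working session

There is one attempt and no reset: what is moved stays moved. The work goes in short steps, Python scripts to look and compute and a tool call to move; the robot and the scene stay as the last step left them, time stands still between calls to the robot, and variables do not carry over. Pictures are saved under pics/ and viewed, at most 10 in all, crops included, and the job is handed in when it is done.

Besides the shell and the picture viewer there is one more tool, called by a JSON object that holds its "fn" and its "kwargs". arm_command: Moves the arm, as the interface text tells. Its arguments: {"type":"object","properties":{"rows":{"type":"array"}},"required":["rows"]}

```bash
mkdir -p pics
python3 - <<'E'
from bench import *
import cv2,numpy as np
for c in("side","top"):
    im=grab_frame(c); cv2.imwrite(f"pics/{c}0.png",im[:,:,::-1])
    for q in("lid_screw","screw_head","rotor"):
        print(c,q,[(np.round(d["point"]),round(d["conf"],2)) for d in mark_of(c,q)][:4])
s=monitor.state();print(s["time"],s["eef_pos"],s["ee_rot"],s["width"],bot.pinch_z)
E
```

```text
side lid_screw [(array([567., 168., 100.]), 0.58), (array([232., 446., 102.]), 0.56), (array([407., 648.,  98.]), 0.45), (array([550., 409., 105.]), 0.44)]
side screw_head [(array([572., 170., 118.]), 0.73), (array([416., 504.,  -4.]), 0.61), (array([551., 408., 113.]), 0.47), (array([414., 644., 118.]), 0.47)]
side rotor [(array([552., 414.,   1.]), 0.72), (array([570., 166.,  -1.]), 0.63), (array([408., 645.,  -1.]), 0.6), (array([233., 450.,   2.]), 0.57)]
top lid_screw [(array([570., 172.,  99.]), 0.44), (array([407., 646., 101.]), 0.4), (array([553., 413., 103.]), 0.39)]
top screw_head [(array([409., 644., 114.]), 0.66), (array([565., 171., 114.]), 0.45), (array([552., 411., 114.]), 0.43)]
top rotor [(array([569., 170.,   0.]), 0.86), (array([410., 645.,   0.]), 0.86), (array([551., 409.,   4.]), 0.61)]
0.4 [303.75592809 602.7113886  231.14857724] [ 3.14133572e+00 -2.95647746e-05 -4.66810302e-01] 85.90585067766408 18.700000000000003
```

```bash
python3 -c "
import cv2,numpy as np
cv2.imwrite('pics/both0.png',cv2.resize(np.hstack([cv2.imread('pics/side0.png'),cv2.imread('pics/top0.png')]),(800,300)))"
```

```text
(no output)
```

View pics/side0.png

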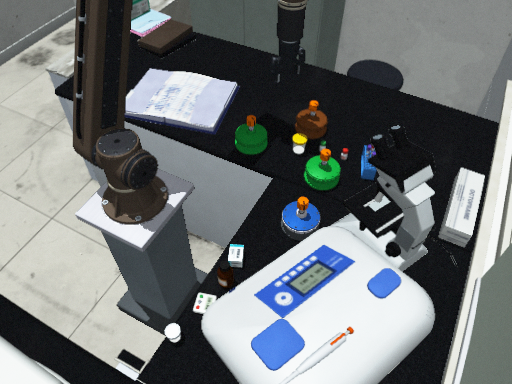

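View pics/top0.png

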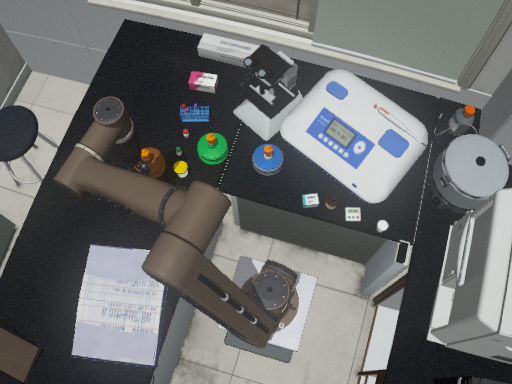

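```bash
cat > h.py <<'E'
from bench import *
import cv2,numpy as np
def proj(c,P):
    m=camera_model(c);T=np.linalg.inv(np.array(m["cam_to_world"]))
    p=T[:3,:3]@np.array(P,float)+T[:3,3];s=p[:2]/p[2]
    f=192/np.tan(np.radians(m["fov_y"])/2)
    return s*(1+m["k1"]*(s@s))*f+[m["cx"],m["cy"]]
def orange(c,im,uv,r=16):
    "weighted centroid of orange pixels near uv"
    x,y=np.round(uv).astype(int);w=im[y-r:y+r+1,x-r:x+r+1].astype(float)
    k=np.clip(w[:,:,0]-w[:,:,2]-60,0,None)*(w[:,:,0]>w[:,:,1]*1.3)
    k=np.minimum(k,80); g=np.mgrid[y-r:y+r+1,x-r:x+r+1]
    ys=np.where(k.sum(1)>40)[0]+y-r
    return np.array([(g[1]*k).sum(),(g[0]*k).sum()])/max(k.sum(),1),k.sum()/80,ys.min() if len(ys) else None,ys.max() if len(ys) else None
E
python3 - <<'E'
from h import *
from scipy.optimize import least_squares
o={}
for c in("side","top"):
    im=cv2.imread(f"pics/{c}0.png")[:,:,::-1]
    p=proj(c,[569,170,116]);o[c]=orange(c,im,p,14);print(c,p,o[c])
    print(camera_model(c)["cam_to_world"],camera_model(c)["fov_y"], proj(c,[569,170,126])-proj(c,[569,170,116]))
    b=proj(c,[569,170,116]).astype(int);cv2.imwrite(f"pics/{c}c.png",cv2.resize(im[b[1]-30:b[1]+30,b[0]-30:b[0]+30,::-1],(390,390),interpolation=0))
cv2.imwrite("pics/cc.png",np.hstack([cv2.imread("pics/sidec.png"),cv2.imread("pics/topc.png")]))
f=lambda P:np.r_[proj("side",P)-o["side"][0],proj("top",P)-o["top"][0]]
r=least_squares(f,[569,170,116]);print(r.x,r.fun)
s=monitor.state();print(s["wrist_force"],s["q"],s["time"])
E
```

```text
side [302.53359486 202.62655511] (array([302.36564079, 202.11564079]), np.float64(108.85), np.int64(196), np.int64(209))
[[ 8.86247674e-01  3.57080926e-01 -2.95056389e-01  8.26862347e+02]
 [ 4.63164512e-01 -6.74031593e-01  5.75465070e-01 -6.64056852e+02]
 [ 6.61027208e-03 -6.46664228e-01 -7.62746145e-01  1.17724881e+03]
 [ 0.00000000e+00  0.00000000e+00  0.00000000e+00  1.00000000e+00]] 48.453725994936015 [ 0.28525212 -1.97334643]
top [267.16239147 150.71029575] (array([267.72222222, 148.97913737]), np.float64(53.325), np.int64(145), np.int64(154))
[[ 2.86551556e-01 -8.89328773e-01  3.56346094e-01 -2.89587524e+02]
 [-9.58052689e-01 -2.67861636e-01  1.01907749e-01 -4.66168445e+01]
 [ 4.82195383e-03 -3.70600158e-01 -9.28779991e-01  1.93055262e+03]
 [ 0.00000000e+00  0.00000000e+00  0.00000000e+00  1.00000000e+00]] 42.31644971811646 [ 0.04537004 -1.08392877]
[570.72230443 166.85243315 124.4279016 ] [ 0.50991384 -0.27705325  0.34396607  0.65447063]
[-0.97688128  0.82314516 -0.70844281] [ 1.39209129e+00  3.58760706e-01  1.18057140e-02 -4.74834378e-05
 -1.22409608e+00 -2.88089124e-01] 0.4
```

View pics/cc.png

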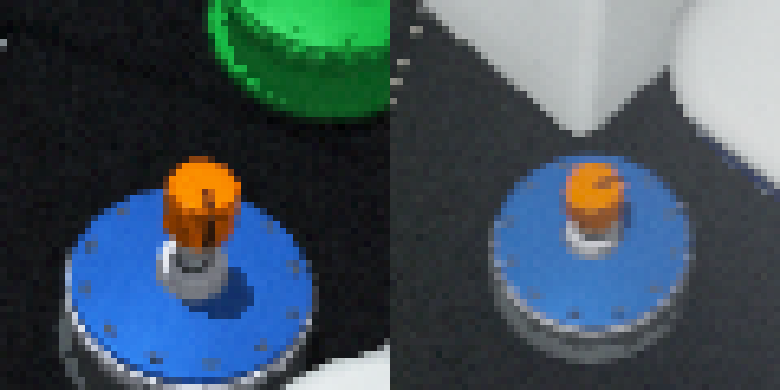

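{"fn": "arm_command", "kwargs": {"rows": [[[22, -36, 0, 0, 0, 0, 0], [22, -36, 0, 0, 0, 0, 0], [22, -36, 0, 0, 0, 0, 0], [22, -36, 0, 0, 0, 0, 0], [22, -36, 0, 0, 0, 0, 0], [22, -36, 0, 0, 0, 0, 0], [22, -36, 0, 0, 0, 0, 0], [22, -36, 0, 0, 0, 0, 0], [22, -36, 0, 0, 0, 0, 0], [22, -36, 0, 0, 0, 0, 0], [22, -36, 0, 0, 0, 0, 0], [22, -36, 0, 0, 0, 0, 0]]]}}

```text
time: 1.6
eef_pos: [568.5, 169.2, 231.6]
ee_rot: [-3.141, -0.0, -0.467]
wrist_force: [0.8, 0.5, 0.7]
width: 85.0
finger_force: 0.0
```

Run:
```python
from h import *
for c in("side","top"):
    im=grab_frame(c);cv2.imwrite(f"pics/{c}1.png",im[:,:,::-1]);print(orange(c,im,proj(c,[569,170,116]),14))
    for q in("screw_head","rotor"):
        print(c,q,[(np.round(d["point"]),round(d["conf"],2)) for d in mark_of(c,q)if abs(d["point"][1]-170)<40])
s=monitor.state();print(s["time"],s["eef_pos"],s["ee_rot"],s["q"],s["wrist_force"])
```

```text
(array([302.41048232, 202.12278324]), np.float64(110.6625), np.int64(196), np.int64(209))
side screw_head [(array([572., 174., 117.]), 0.69)]
side rotor [(array([567., 166.,  -0.]), 0.8)]
(array([267.69520919, 148.95967917]), np.float64(57.6625), np.int64(145), np.int64(154))
top screw_head [(array([572., 172., 115.]), 0.48)]
top rotor [(array([572., 169.,   0.]), 0.6)]
1.9 [567.55643438 171.0972525  231.31016819] [-3.14145909e+00  1.03583257e-04 -4.66729795e-01] [ 6.22182661e-01  2.24543112e-01 -1.75745927e-01 -1.66882216e-04
 -1.17043695e+00  4.81948900e-01] [-0.66402773 -0.59706336 -0.84555221]
```

{"fn": "arm_command", "kwargs": {"rows": [[[2, -1.5, -15, 0, 0, 7.5, 0], [0, 0, -15, 0, 0, 7.5, 0], [0, 0, -15, 0, 0, 7.5, 0], [0, 0, -15, 0, 0, 7.5, 0], [0, 0, -15, 0, 0, 7.5, 0], [0, 0, -15, 0, 0, 7.5, 0], [0, 0, -15, 0, 0, 0, 0], [0, 0, -14, 0, 0, 0, 0], [0, 0, -14, 0, 0, 0, 0], [0, 0, 0, 0, 0, 0, 0]]]}}

```text
time: 2.9
eef_pos: [568.2, 169.9, 96.6]
ee_rot: [3.141, 0.003, 0.32]
wrist_force: [0.8, 0.3, -0.4]
width: 85.7
finger_force: 0.0
```

Run:
```python
from h import *
im=grab_frame("side");im2=grab_frame("top")
o=[]
for c,i in(("side",im),("top",im2)):
    b=proj(c,[569,170,116]).astype(int);o.append(cv2.resize(i[b[1]-30:b[1]+30,b[0]-30:b[0]+30,::-1],(390,390),interpolation=0));print(orange(c,i,b,14))
cv2.imwrite("pics/c2.png",np.hstack(o))
s=monitor.state();print(s["time"],s["eef_pos"],s["ee_rot"],s["q"],s["wrist_force"])
```

```text
(array([301.88827839, 204.61721612]), np.float64(6.825), np.int64(202), np.int64(207))
(array([267.58964401, 149.21359223]), np.float64(19.3125), np.int64(147), np.int64(151))
3.0 [569.56529396 170.17718967  98.61308339] [3.14137646e+00 9.33119997e-05 3.20229497e-01] [ 6.18991985e-01  3.44982193e-01 -3.39373699e-01  2.31186574e-04
 -8.86593261e-01  1.27188771e+00] [-0.02344774 -0.47934938 -0.26793707]
```

View pics/c2.png

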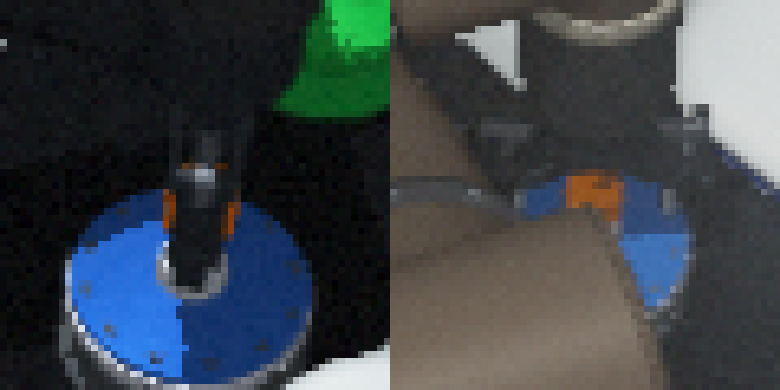

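{"fn": "arm_command", "kwargs": {"rows": [[[0, 0, 0, 0, 0, 0, 255], [0, 0, 0, 0, 0, 0, 255], [0, 0, 0, 0, 0, 0, 255], [0, 0, 0, 0, 0, 0, 255], [0, 0, 0, 0, 0, 0, 255], [0, 0, 0, 0, 0, 0, 255], [0, 0, 0, 0, 0, 0, 255], [0, 0, 0, 0, 0, 0, 255]]]}}

```text
time: 3.8
eef_pos: [570.0, 169.3, 98.7]
ee_rot: [3.142, -0.001, 0.319]
wrist_force: [-1.8, 0.9, 4.6]
width: 34.4
finger_force: 59.4
```

```bash
cat > st.py <<'E'
from h import *
n=[]
for i in range(3):
    grab_frame("side");s=monitor.state();n.append(np.r_[s["wrist_force"],s["ft_torque"],s["eef_pos"]])
print(s["time"],np.round(np.mean(n,0),2),"sd",np.round(np.std(n,0),2),"yaw",round(np.degrees(s["ee_rot"][2]),1),"q6",round(s["q"][5],3),"w",round(s["width"],1),round(s["finger_force"],1))
E
python3 st.py
```

```text
3.95 [-1.1900e+00 -4.5000e-01  5.9300e+00 -0.0000e+00  5.2000e-01 -1.0000e-02
  5.7000e+02  1.6932e+02  9.8690e+01] sd [0.66 0.59 0.36 0.02 0.03 0.01 0.01 0.01 0.01] yaw 18.3 q6 1.272 w 34.7 59.4
```

{"fn": "arm_command", "kwargs": {"rows": [[[0, 0, 0, 0, 0, 5, 255], [0, 0, 0, 0, 0, 5, 255], [0, 0, 0, 0, 0, 5, 255], [0, 0, 0, 0, 0, 5, 255], [0, 0, 0, 0, 0, 0, 255]]]}}

```text
time: 4.45
eef_pos: [570.0, 169.3, 98.9]
ee_rot: [3.141, -0.001, 0.671]
wrist_force: [-2.6, -1.0, 7.9]
width: 35.0
finger_force: 59.9
```

```bash
python3 st.py
```

```text
4.6 [-2.6100e+00  1.1000e-01  7.6000e+00 -8.0000e-02  8.3000e-01  0.0000e+00
  5.7002e+02  1.6930e+02  9.8960e+01] sd [0.15 0.09 0.32 0.01 0.01 0.03 0.01 0.01 0.01] yaw 38.3 q6 1.621 w 34.5 59.9
```

{"fn": "arm_command", "kwargs": {"rows": [[[0, 0, 0, 0, 0, 5, 255], [0, 0, 0, 0, 0, 5, 255], [0, 0, 0, 0, 0, 0, 255]]]}}

```text
time: 4.9
eef_pos: [570.0, 169.3, 98.3]
ee_rot: [3.141, -0.0, 0.844]
wrist_force: [0.1, -0.6, 2.4]
width: 34.6
finger_force: 60.4
```

```bash
python3 st.py
```

```text
5.05 [ 1.1700e+00  1.8000e-01  3.3000e-01  8.0000e-02 -3.5000e-01  1.5000e-01
  5.6997e+02  1.6928e+02  9.8220e+01] sd [0.07 0.41 0.51 0.03 0.01 0.01 0.01 0.01 0.01] yaw 48.1 q6 1.793 w 34.3 60.4
```

{"fn": "arm_command", "kwargs": {"rows": [[[0, 0, -1, 0, 0, 0, 255], [0, 0, 0, 0, 0, 0, 255]]]}}

```text
time: 5.25
eef_pos: [570.0, 169.3, 97.8]
ee_rot: [3.141, -0.0, 0.841]
wrist_force: [-0.6, 0.0, 4.5]
width: 34.7
finger_force: 60.9
```

```bash
python3 st.py
```

```text
5.4 [-3.0000e-01 -8.9000e-01  5.2200e+00  2.0000e-02  2.8000e-01  1.1000e-01
  5.7000e+02  1.6931e+02  9.7790e+01] sd [0.26 0.18 0.12 0.05 0.03 0.02 0.01 0.01 0.01] yaw 48.2 q6 1.794 w 34.7 60.9
```

{"fn": "arm_command", "kwargs": {"rows": [[[0, 0, 0, 0, 0, 5, 255], [0, 0, 0, 0, 0, 5, 255], [0, 0, 0, 0, 0, 0, 255]]]}}

```text
time: 5.7
eef_pos: [570.0, 169.3, 96.9]
ee_rot: [3.141, -0.0, 1.017]
wrist_force: [3.4, 0.2, -3.1]
width: 34.7
finger_force: 60.1
```

```bash
python3 st.py
```

```text
5.85 [ 3.4000e+00 -1.2000e-01 -2.6100e+00  2.0000e-02 -1.2200e+00  2.0000e-02
  5.6996e+02  1.6928e+02  9.6970e+01] sd [0.51 0.52 0.27 0.01 0.09 0.03 0.02 0.01 0.04] yaw 58.1 q6 1.967 w 34.7 60.2
```

{"fn": "arm_command", "kwargs": {"rows": [[[0, 0, -1, 0, 0, 5, 255], [0, 0, 0, 0, 0, 0, 255]]]}}

```text
time: 6.05
eef_pos: [570.0, 169.3, 96.1]
ee_rot: [3.141, -0.0, 1.104]
wrist_force: [4.3, -0.7, -2.9]
width: 34.6
finger_force: 60.2
```

```bash
python3 st.py
```

```text
6.2 [ 3.6200e+00  2.6000e-01 -2.9900e+00 -5.0000e-02 -1.4600e+00  2.0000e-02
  5.6997e+02  1.6930e+02  9.6210e+01] sd [0.45 0.46 0.42 0.03 0.01 0.01 0.   0.01 0.05] yaw 63.1 q6 2.055 w 34.4 60.2
```

{"fn": "arm_command", "kwargs": {"rows": [[[0, 0, 0, 0, 0, 0, 0], [0, 0, 0, 0, 0, 0, 0], [0, 0, 0, 0, 0, 0, 0], [0, 0, 0, 0, 0, 0, 0], [0, 0, 0, 0, 0, 0, 0], [0, 0, 0, 0, 0, 0, 0]]]}}

```text
time: 6.8
eef_pos: [569.7, 169.2, 96.3]
ee_rot: [-3.142, 0.0, 1.104]
wrist_force: [-0.1, 0.3, -0.4]
width: 85.0
finger_force: 0.0
```

```bash
python3 st.py
python3 - <<'E'
from h import *
o=[cv2.imread("pics/side1.png")]
im=grab_frame("side");o.append(im[:,:,::-1]);top=grab_frame("top")
b=proj("side",[569,170,116]).astype(int)
o=[cv2.resize(i[b[1]-20:b[1]+20,b[0]-20:b[0]+20],(400,400),interpolation=0) for i in o]
cv2.imwrite("pics/c3.png",np.hstack(o))
print(orange("side",im,b,14))
for c in("side","top"):
    print([(np.round(d["point"]),round(d["conf"],2)) for d in mark_of(c,"screw_head")if abs(d["point"][1]-170)<40])
E
```

```text
6.95 [ 3.4000e-01  1.3000e-01 -3.6000e-01 -3.0000e-02 -3.0000e-02  0.0000e+00
  5.6973e+02  1.6924e+02  9.6300e+01] sd [0.25 0.34 0.53 0.02 0.03 0.03 0.01 0.01 0.01] yaw 63.3 q6 2.057 w 85.8 0.0
(array([301.57231541, 204.30841368]), np.float64(94.6375), np.int64(198), np.int64(211))
[(array([571., 172., 106.]), 0.43)]
[(array([572., 168.,   1.]), 0.7), (array([566., 175., 106.]), 0.54)]
```

View pics/c3.png

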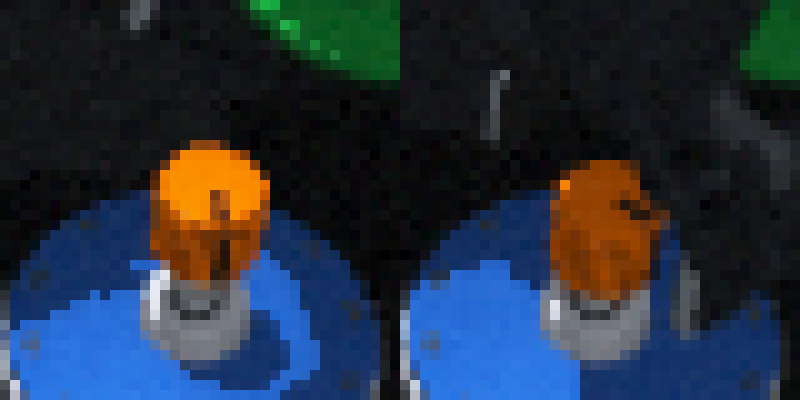

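{"fn": "arm_command", "kwargs": {"rows": [[[0, 0, -3, 0, 0, 0, 0], [0, 0, -3, 0, 0, 0, 0], [0, 0, 0, 0, 0, 0, 255], [0, 0, 0, 0, 0, 0, 255], [0, 0, 0, 0, 0, 0, 255], [0, 0, 0, 0, 0, 0, 255], [0, 0, 0, 0, 0, 0, 255], [0, 0, 0, 0, 0, 0, 255], [0, 0, 0, 0, 0, 0, 255], [0, 0, 0, 0, 0, 0, 255]]]}}

```text
time: 8.15
eef_pos: [570.0, 169.2, 90.5]
ee_rot: [3.141, -0.0, 1.104]
wrist_force: [0.9, -1.7, 1.8]
width: 34.5
finger_force: 59.5
```

```bash
python3 st.py
```

```text
8.3 [ 1.0200e+00 -1.0500e+00  2.4600e+00 -5.0000e-01 -2.7000e-01  1.0000e-02
  5.6996e+02  1.6924e+02  9.0490e+01] sd [0.37 0.51 0.16 0.04 0.03 0.04 0.   0.01 0.01] yaw 63.3 q6 2.057 w 34.9 59.5
```

{"fn": "arm_command", "kwargs": {"rows": [[[0, 0, -0.2, 0, 0, -8, 255], [0, 0, -0.2, 0, 0, -8, 255], [0, 0, -0.2, 0, 0, -8, 255], [0, 0, -0.2, 0, 0, -8, 255], [0, 0, -0.2, 0, 0, -8, 255], [0, 0, -0.2, 0, 0, -8, 255], [0, 0, 0, 0, 0, 0, 255], [0, 0, 0, 0, 0, 0, 255]]]}}

```text
time: 9.1
eef_pos: [569.9, 169.3, 89.3]
ee_rot: [-3.142, -0.0, 0.27]
wrist_force: [-0.5, -1.5, 3.5]
width: 34.8
finger_force: 59.8
```

```bash
python3 st.py
```

```text
9.25 [ 5.6000e-01 -7.7000e-01  3.8800e+00 -3.9000e-01 -1.0000e-01  2.0000e-02
  5.6990e+02  1.6931e+02  8.9280e+01] sd [0.26 0.57 0.26 0.02 0.01 0.01 0.01 0.02 0.01] yaw 15.4 q6 1.222 w 34.5 59.8
```

{"fn": "arm_command", "kwargs": {"rows": [[[0, 0, 0, 0, 0, 0, 0], [0, 0, 0, 0, 0, 0, 0], [0, 0, 0, 0, 0, 0, 0], [0, 0, 0, 0, 0, 0, 0], [0, 0, 0, 0, 0, 0, 0]]]}}

```text
time: 9.75
eef_pos: [569.7, 169.2, 89.0]
ee_rot: [-3.142, 0.0, 0.266]
wrist_force: [0.9, 0.9, -0.1]
width: 85.4
finger_force: 0.0
```

{"fn": "arm_command", "kwargs": {"rows": [[[0, 0, 0, 0, 0, 8, 0], [0, 0, 0, 0, 0, 8, 0], [0, 0, 0, 0, 0, 8, 0], [0, 0, 0, 0, 0, 8, 0], [0, 0, 0, 0, 0, 8, 0], [0, 0, 0, 0, 0, 8, 0], [0, 0, 0, 0, 0, 8, 0], [0, 0, 0, 0, 0, 8, 0], [0, 0, 0, 0, 0, 8, 0], [0, 0, 0, 0, 0, 8, 0], [0, 0, 0, 0, 0, 8, 0], [0, 0, 0, 0, 0, 8, 0]]]}}

```text
time: 10.95
eef_pos: [569.8, 169.3, 89.1]
ee_rot: [-3.142, -0.0, 1.948]
wrist_force: [-0.4, 0.2, -1.0]
width: 85.8
finger_force: 0.0
```

```bash
python3 st.py
python3 - <<'E'
from h import *
im=grab_frame("side");t=grab_frame("top")
o=[]
for c,i in(("side",im),("top",t)):
    b=proj(c,[569,170,110]).astype(int);o.append(cv2.resize(i[b[1]-20:b[1]+20,b[0]-20:b[0]+20,::-1],(400,400),interpolation=0));print(orange(c,i,b,14))
cv2.imwrite("pics/c4.png",np.hstack(o))
E
```

```text
11.1 [-2.0000e-02 -6.0000e-01 -3.0000e-02 -2.0000e-02 -1.0000e-02  2.0000e-02
  5.6974e+02  1.6927e+02  8.9070e+01] sd [0.4  0.59 0.3  0.04 0.02 0.02 0.   0.01 0.  ] yaw 111.1 q6 2.892 w 85.4 0.0
(array([301.90957923, 204.02378821]), np.float64(97.7375), np.int64(198), np.int64(211))
(array([0., 0.]), np.float64(0.0), None, None)
```

View pics/c4.png

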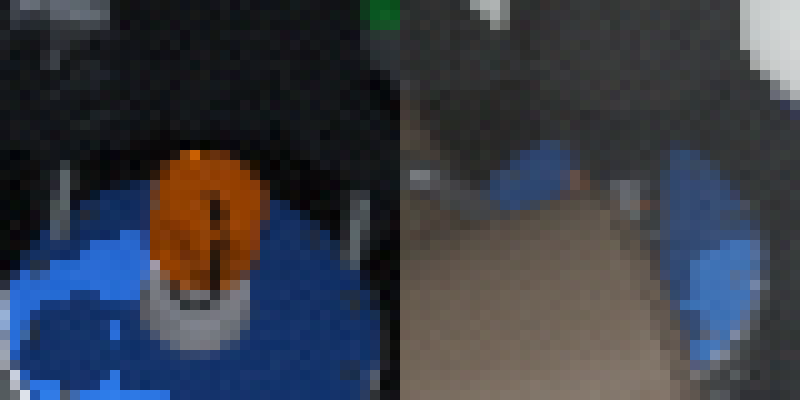

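{"fn": "arm_command", "kwargs": {"rows": [[[0, 0, 0, 0, 0, 0, 255], [0, 0, 0, 0, 0, 0, 255], [0, 0, 0, 0, 0, 0, 255], [0, 0, 0, 0, 0, 0, 255], [0, 0, 0, 0, 0, 0, 255], [0, 0, 0, 0, 0, 0, 255], [0, 0, 0, 0, 0, 0, 255], [0, 0, 0, 0, 0, 0, 255]]]}}

```text
time: 12.0
eef_pos: [570.0, 169.4, 89.3]
ee_rot: [3.141, -0.0, 1.942]
wrist_force: [0.6, 0.5, 1.8]
width: 34.8
finger_force: 59.6
```

{"fn": "arm_command", "kwargs": {"rows": [[[0, 0, -0.18, 0, 0, -8, 255], [0, 0, -0.18, 0, 0, -8, 255], [0, 0, -0.18, 0, 0, -8, 255], [0, 0, -0.18, 0, 0, -8, 255], [0, 0, -0.18, 0, 0, -8, 255], [0, 0, -0.18, 0, 0, -8, 255], [0, 0, -0.18, 0, 0, -8, 255], [0, 0, -0.18, 0, 0, -8, 255], [0, 0, -0.18, 0, 0, -8, 255], [0, 0, -0.18, 0, 0, -8, 255], [0, 0, 0, 0, 0, 0, 255]]]}}

```text
time: 13.1
eef_pos: [570.0, 169.4, 87.5]
ee_rot: [3.142, -0.001, 0.543]
wrist_force: [1.4, -0.5, 3.8]
width: 34.8
finger_force: 59.8
```

```bash
python3 st.py
```

```text
13.25 [ 7.2000e-01  1.2000e-01  1.6000e+00  3.0000e-02 -4.5000e-01 -3.0000e-02
  5.7004e+02  1.6935e+02  8.7460e+01] sd [0.17 0.31 0.32 0.02 0.03 0.03 0.   0.01 0.01] yaw 31.5 q6 1.503 w 34.6 59.8
```

Going smoothly; 80 of 328° done.

{"fn": "arm_command", "kwargs": {"rows": [[[0, 0, -0.18, 0, 0, -8, 255], [0, 0, -0.18, 0, 0, -8, 255], [0, 0, -0.18, 0, 0, -8, 255], [0, 0, -0.18, 0, 0, -8, 255], [0, 0, -0.18, 0, 0, -8, 255], [0, 0, -0.18, 0, 0, -8, 255], [0, 0, -0.18, 0, 0, -8, 255], [0, 0, -0.18, 0, 0, -8, 255], [0, 0, -0.18, 0, 0, -8, 255], [0, 0, -0.18, 0, 0, -8, 255]]]}}

```text
time: 14.25
eef_pos: [570.1, 169.3, 85.7]
ee_rot: [-3.141, -0.0, -0.853]
wrist_force: [2.0, -0.5, 1.8]
width: 34.3
finger_force: 59.9
```

{"fn": "arm_command", "kwargs": {"rows": [[[0, 0, -0.18, 0, 0, -8, 255], [0, 0, -0.18, 0, 0, -8, 255], [0, 0, -0.18, 0, 0, -8, 255], [0, 0, -0.18, 0, 0, -8, 255], [0, 0, -0.18, 0, 0, -8, 255], [0, 0, -0.18, 0, 0, -8, 255], [0, 0, -0.18, 0, 0, -8, 255], [0, 0, -0.18, 0, 0, -8, 255], [0, 0, -0.18, 0, 0, -8, 255], [0, 0, -0.18, 0, 0, -8, 255], [0, 0, 0, 0, 0, 0, 255]]]}}

```text
time: 15.35
eef_pos: [570.0, 169.3, 83.9]
ee_rot: [-3.141, 0.0, -2.246]
wrist_force: [1.1, -0.7, 2.7]
width: 35.0
finger_force: 59.9
```

```bash
python3 st.py
```

```text
15.5 [ 1.8500e+00  9.0000e-02  2.5000e+00 -1.3000e-01 -5.8000e-01 -1.0000e-02
  5.6999e+02  1.6931e+02  8.3850e+01] sd [0.17 0.16 0.43 0.01 0.01 0.02 0.01 0.01 0.01] yaw -128.5 q6 -1.289 w 34.6 59.8
```

{"fn": "arm_command", "kwargs": {"rows": [[[0, 0, -0.18, 0, 0, -8, 255], [0, 0, -0.18, 0, 0, -8, 255], [0, 0, -0.18, 0, 0, -8, 255], [0, 0, -0.18, 0, 0, -8, 255], [0, 0, -0.18, 0, 0, -8, 255], [0, 0, -0.18, 0, 0, -8, 255], [0, 0, -0.18, 0, 0, -8, 255], [0, 0, -0.18, 0, 0, -8, 255], [0, 0, -0.18, 0, 0, -8, 255], [0, 0, -0.18, 0, 0, -8, 255], [0, 0, -0.18, 0, 0, -8, 255], [0, 0, 0, 0, 0, 0, 255]]]}}

```text
time: 16.7
eef_pos: [570.0, 169.4, 81.9]
ee_rot: [3.141, 0.0, 2.501]
wrist_force: [1.9, -0.3, 3.4]
width: 34.7
finger_force: 60.0
```

```bash
python3 st.py
python3 - <<'E'
from h import *
im=grab_frame("side");t=grab_frame("top")
o=[]
for c,i in(("side",im),("top",t)):
    b=proj(c,[569,170,116]).astype(int);o.append(cv2.resize(i[b[1]-20:b[1]+20,b[0]-20:b[0]+20,::-1],(400,400),interpolation=0));print(orange(c,i,b,14))
cv2.imwrite("pics/c5.png",np.hstack(o))
E
```

```text
16.85 [ 1.9300e+00  2.7000e-01  2.9400e+00 -5.0000e-02 -6.9000e-01 -2.0000e-02
  5.6998e+02  1.6934e+02  8.1860e+01] sd [0.19 0.25 0.42 0.02 0.03 0.05 0.   0.01 0.  ] yaw 143.6 q6 -2.824 w 34.7 60.0
(array([303.14762386, 206.30616785]), np.float64(61.8125), np.int64(200), np.int64(212))
(array([0., 0.]), np.float64(0.0), None, None)
```

View pics/c5.png

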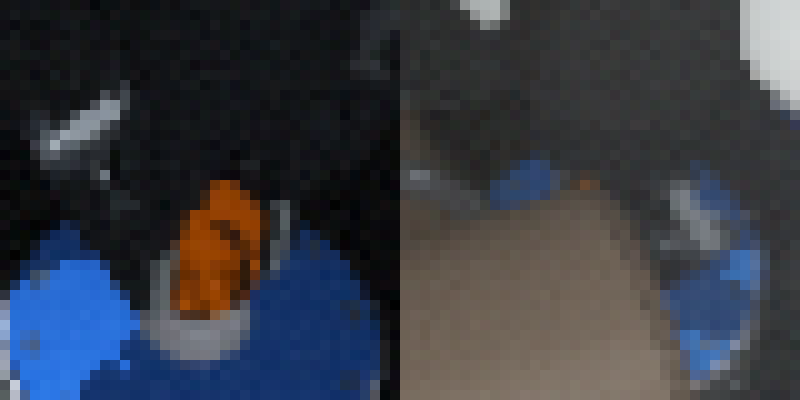

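```bash
python3 -c "
from bench import order
print(order.finish_job())"
```

```text
the job is handed in; nothing more can be done
None
```

I turned the screw back about 45° until it dropped into the start of the thread, then forward about 376° (roughly 16° over one full turn, to make up for the turn back past the thread's end), and handed the job in with its head still gripped; no result came back.

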